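Square up a backing panel and its round-window mount on the sloping rack

ROBOT

A 6-joint arm with a two-finger parallel gripper is mounted at the origin on the work surface. World frame = base frame: x ahead of the robot, y to its left, z up, the work surface at z = 0. Lengths are in m, angles in rad, forces in N, time in s.
With the tool pointing down it reaches from about 0.275 to 0.875 m from the base axis. Payload 12.5 kg.
Tool frame: the origin (TCP) lies at the very end of the fingers, on their centre line; the grasp point (between the pads) lies 19 mm behind it; x points along the fingers, y is the direction in which the jaws open and shut, and the axes are right-handed (so a half turn about x gives the same grasp; the last joint's range is limited). The gripper opens to 85 mm and grips with 20 to 120 N. Pads are 22 mm wide; open, the fingers measure 114 mm over their backs; the gripper's body (76 mm by 85 mm) begins 54 mm behind the grasp point. The pads swing forward as they close: fully open they stand 13 mm farther back than shut.
Start: joints at [1.02, 0.351, 1.652, -0, 1.139, -0.085], TCP at [0.247, 0.491, 0.231] pointing down, gripper open.
Joint ranges: [-2.75, 2.75], [-0.79, 2.1], [0.01, 2.65], [-1.57, 4.71], [0.07, 3.14], [-2.87, 2.87]. Speed limits (rad/s): [2.22, 2.22, 2.79, 3.14, 3.14, 3.14].

INTERFACE

Orientations are given as a 3x3 rotation matrix whose columns are the frame's x, y, z axes.
In Python, from bench import manip gives the robot as it stands. Calls block until the motion is done:
- manip.move_ptp(position, orientation): joint-space move of the TCP to a pose.
- manip.move_l(position, attitude=None, max_speed=0.15): straight line of the TCP; attitude=None keeps the orientation; max_speed is the mean speed in m/s.
- manip.move_j(angles): joint-space move.
- manip.set_gripper(opening, effort=None): opening from 0.0 (shut) to 1.0 (fully open); effort is the grip in N (None keeps the last); returns when the fingers have stopped.
- manip.dwell(seconds).
- manip.inverse_kinematics(position, orientation): joint angles nearest the present ones, or None.
- manip.grab_frame(name): name is "scene" or "top" or "wrist"; returns (picture, depth): 400x640x3 uint8, red, green, blue; 400x640 float32, m along the optical axis (not along the pixel's ray), 0 where there is no reading.
- manip.get_calibration(name): a dict with "camera_matrix" (3x3 intrinsics, pixels), "R" (3x3) and "t" (3): a world point X has camera coordinates R X + t. Camera axes: x right, y down, z forward; pixel columns grow to the right and rows downward; lengths in m; the calibration is good to about 2 mm. A picture is of the moment at which its call begins: read the wrist's pose just before it. get_calibration takes no time and is no camera call; for the wrist camera it gives the pose at the moment of the call.
A pose or a line that the arm cannot do raises manip.Unreachable and nothing moves.
- manip.sign_off(): hands the job in, once; it reports no verdict.
Trained networks look in the newest picture that a camera, given by its name, has taken for a name from the list of things; names that differ only in an ending like _2 or _b are one class to them, and where a whole thing is asked for, a point or a joint stands for the part that bears it (a point fixed in the world has none). Each returns a list of dicts, best first, with "confidence" (0 to 1); they miss things now and then, are a little off and sometimes report something else, mostly with a low value. They report only what shows in the picture. A call takes as long as a camera call. They do not tell look-alikes from the thing itself.
- manip.look_for(camera, name): "at" ([x, y, z] in m, in world coordinates, good to about 4 mm: the middle of the surface that is visible of it).
Readings, each from a call of its own:
- manip.current_time(): time.
- manip.current_qpos(): joint angles.
- manip.current_joint_vel(): joint speeds.
- manip.current_joint_torque(): joint torques, N m.
- manip.current_ee_pos(): TCP position.
- manip.current_tcp_rot(): TCP orientation.
- manip.current_force(): force on the tool from outside, world axes, zero at the start.
- manip.current_ft_torque(): the same for the moment, N m.
- manip.current_grip_width(): opening from 0.0 (shut) to 1.0 (fully open).
Only numpy, scipy, OpenCV 4.12 (cv2) and the standard library are available. Lean on these libraries where they do the work, as an engineer would, in place of code of your own. Each camera call takes 0.05 s, during which the arm holds its last target. There are 200 camera calls.

TASK

Lay the full-size plain white backing panel on the sloping plywood shelf, lengthways down the middle, with its low end right up against the backstop. Then lay the mount with the round window flat on top of it, squared up with it and also right up against the backstop, and let go.

Things in the scene. Friction and masses are not known exactly. Their poses are not given: they have to be found in the camera images.
- panel_mid (a point): Centre (half-way up) of the plain backing panel: a loose, solid white board without any window, 100 mm long (its x) x 56 mm wide (its y) x 12 mm thick (its z), about 55 g, lying flat on the table at the start. A similar plain board only 66 mm long is not wanted. In place its centre is at x = -50, y = 0, z = 6 mm in the shelf's frame; it does not slide down by itself.
- mount_mid (a point): Centre (half-way up) of the mount: a loose white board of the same outline, 100 mm (its x) x 56 mm (its y) x 12 mm thick (its z), about 45 g, with a round through window of 38 mm diameter in its middle; it lies flat on the table at the start. A like board with a square window is not wanted. In place: x = -50, y = 0, z = 18 mm in the shelf's frame.
- shelf: Sloping shelf of a fixed plywood rack, 110 mm wide, 137 mm long, no side walls. Origin: on its upper face at the foot of the backstop, half-way across, 30 mm above the table. x points down the slope (18 degrees below level) into the backstop, away from the robot within 20 degrees; y runs across; z points up out of the face. Backstop: wall facing it at x = 0, 8 mm thick, 36 mm tall.
There are look-alikes about, which are no part of the job. Leave any black or yellow look-alike of the part that bears mount_mid alone. Leave any pink look-alike of the part that bears panel_mid alone.

How it is judged:
By the outcome, as a careful person would: the job done as asked, in the order asked, and still so for the second after the job is handed in, with the robot touching nothing.
It also fails if it takes over 64 s, if anything falls off the work surface, if the arm or the gripper's body presses on something with over 40 N, if the wrist force passes 120 N, or if a joint passes its speed limit or range.

## Working session

There is one attempt and no reset: what is moved stays moved. The work goes in short steps, each a Python script; the robot and the scene stay as the last script left them, time stands still between calls to the robot, and variables do not carry over. Pictures are saved under pics/ and viewed, about 8 in all and at most 12, crops included, and the job is handed in when it is done.

```bash
ls; mkdir -p pics; python3 - <<'E'
from bench import manip
import cv2
for c in ("top","scene"):
    p,d=manip.grab_frame(c); cv2.imwrite(f"pics/{c}0.png",p[:,:,::-1])
    for n in ("panel_mid","mount_mid","shelf"):
        for r in manip.look_for(c,n): print(c,n,r)
    k=manip.get_calibration(c); print(k)
print(manip.current_time())
E
```

```text
pics
top panel_mid {'at': [0.6139, -0.249, 0.0104], 'confidence': 0.87}
top mount_mid {'at': [0.3342, 0.1967, 0.0101], 'confidence': 0.95}
top shelf {'at': [0.5218, 0.1851, 0.053], 'confidence': 0.97}
{'camera_matrix': array([[384.90958419,   0.        , 321.13395102],
       [  0.        , 384.90958419, 203.26707977],
       [  0.        ,   0.        ,   1.        ]]), 'R': array([[ 0.01926043, -0.99973675,  0.01246866],
       [-0.99862822, -0.0198434 , -0.04845526],
       [ 0.04868992, -0.01151828, -0.99874753]]), 't': array([-0.04710607,  0.5015309 ,  0.83199648])}
scene panel_mid {'at': [0.6259, -0.2509, 0.0106], 'confidence': 0.64}
scene panel_mid {'at': [0.5241, -0.3801, 0.0152], 'confidence': 0.59}
scene mount_mid {'at': [0.3538, -0.2481, 0.0109], 'confidence': 0.88}
scene mount_mid {'at': [0.4793, -0.0772, 0.0104], 'confidence': 0.66}
scene mount_mid {'at': [0.3389, 0.1925, 0.0128], 'confidence': 0.56}
scene shelf {'at': [0.5198, 0.1768, 0.0538], 'confidence': 0.85}
{'camera_matrix': array([[367.16522741,   0.        , 324.31076487],
       [  0.        , 367.16522741, 196.15380648],
       [  0.        ,   0.        ,   1.        ]]), 'R': array([[ 0.36669039,  0.93024289,  0.01365018],
       [ 0.73407297, -0.28028647, -0.61852758],
       [-0.57155492,  0.23682835, -0.78564452]]), 't': array([-0.12432933, -0.33453305,  1.09023565])}
0.4
```

View pics/top0.png

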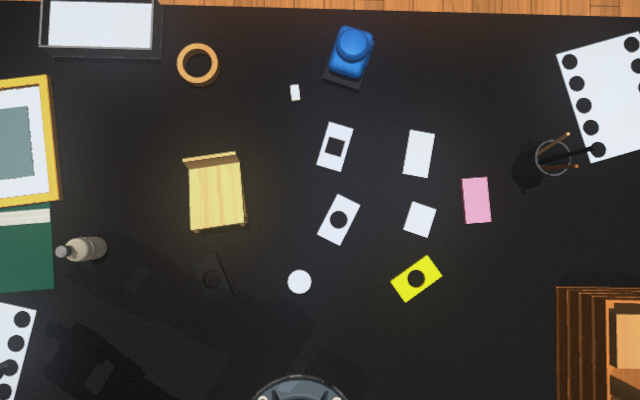

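View pics/scene0.png

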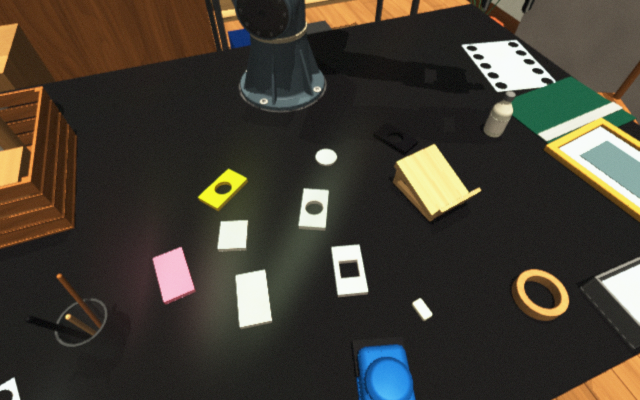

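```bash
cat > h.py <<'E'
from bench import manip
import numpy as np, cv2
def cloud(c,p=None,d=None,cal=None):
    """world point image, picture"""
    if p is None: cal=manip.get_calibration(c); p,d=manip.grab_frame(c)
    K,R,t=(np.array(cal[k]) for k in ("camera_matrix","R","t"))
    v,u=np.mgrid[:d.shape[0],:d.shape[1]]
    ray=np.stack([(u-K[0,2])/K[0,0],(v-K[1,2])/K[1,1],np.ones_like(d)],-1)
    W=(ray*d[...,None]-t)@R
    W[d==0]=np.nan
    o=-R.T@t; rw=ray@R
    return p,W,o,rw
def white_boards(c,zt=0.012):
    p,W,o,rw=cloud(c)
    X=o+rw*((zt-o[2])/rw[...,2])[...,None]
    hsv=cv2.cvtColor(p,cv2.COLOR_RGB2HSV)
    m=((hsv[...,2]>150)&(hsv[...,1]<50)).astype(np.uint8)
    m&=((X[...,0]>.25)&(X[...,0]<.8)&(abs(X[...,1])<.45)).astype(np.uint8)
    cs,_=cv2.findContours(m,cv2.RETR_EXTERNAL,cv2.CHAIN_APPROX_NONE)
    out=[]
    for k in cs:
        if len(k)<40: continue
        k=k[:,0]; P=X[k[:,1],k[:,0],:2].astype(np.float32)
        (cx,cy),(a,b),ang=cv2.minAreaRect(P)
        if a<b: a,b,ang=b,a,ang-90
        fill=m[k[:,1].min():k[:,1].max()+1,k[:,0].min():k[:,0].max()+1]
        mid=k.mean(0).astype(int)
        out.append((round(cx,4),round(cy,4),round(a,4),round(b,4),round((ang+90)%180-90,1),tuple(map(int,mid)),int(m[mid[1],mid[0]])))
    return out
def shelf(clouds,c0=(0.52,0.185)):
    """clouds: list of (pic,W). returns origin, R of shelf + diagnostics"""
    Q=[]
    for p,W in clouds:
        h=cv2.cvtColor(p,cv2.COLOR_RGB2HSV)
        s=(h[...,0]>10)&(h[...,0]<35)&(h[...,1]>50)&(h[...,2]>90)&(np.hypot(W[...,0]-c0[0],W[...,1]-c0[1])<.13)&(W[...,2]>.01)
        Q.append(W[s])
    Q=np.concatenate(Q); rng=np.random.default_rng(0); best=(0,)
    for _ in range(800):
        a,b,c=Q[rng.choice(len(Q),3,replace=False)]
        n=np.cross(b-a,c-a); L=np.linalg.norm(n)
        if L<1e-4: continue
        n/=L; n*=np.sign(n[2])
        if not .90<n[2]<.99: continue
        i=abs((Q-a)@n)<.003
        if i.sum()>best[0]: best=(i.sum(),i)
    F=Q[best[1]]; c=F.mean(0); n=np.linalg.svd(F-c,full_matrices=False)[2][2]; n*=np.sign(n[2])
    x=np.array([0,0,-1.])+n*n[2]; x/=np.linalg.norm(x); y=np.cross(n,x)
    h=(Q-c)@n; xy=np.stack([(Q-c)@x,(Q-c)@y],1)
    print("tilt",np.degrees(np.arccos(n[2])),"n",len(F),"rms",((F-c)@n).std(),"x yaw",np.degrees(np.arctan2(x[1],x[0])))
    return Q,c,n,x,y,h,xy
E
python3 - <<'E'
from h import *
for c in ("top","scene"):
    for r in white_boards(c): print(c,*r)
C=[]
for c in ("top","scene"):
    p,W,*_=cloud(c); C.append((p,W))
for cl in (C[:1],C[1:],C):
    Q,c,n,x,y,h,xy=shelf(cl)
    f=xy[abs(h)<.003].astype(np.float32); print("rect",cv2.minAreaRect(f), np.percentile(f,[1,99],axis=0).round(4).tolist())
    b=xy[(h>.010)&(h<.028)]; print("wall x",np.percentile(b[:,0],[2,10,25,50,75,90,98]).round(4), "y",np.percentile(b[:,1],[1,99]).round(4),len(b))
    if len(b)>20: print("wall fit dx/dy",np.polyfit(b[:,1],b[:,0],1), "hmax",np.percentile(h,99))
    k=(c-x*(0)); print("c",c.round(4),"x",x.round(4),"y",y.round(4))
E
```

```text
top 0.3314 0.0075 0.0496 0.0478 1.2 (299, 281) 1
top 0.4718 -0.2539 0.0656 0.0566 -17.3 (419, 219) 1
top 0.468 -0.0752 0.0993 0.0577 -25.7 (338, 219) 0
top 0.6173 -0.2504 0.0995 0.0567 -9.2 (418, 153) 1
top 0.6293 -0.0646 0.1005 0.0573 -15.5 (334, 146) 0
top 0.7478 0.0267 0.0339 0.02 1.4 (294, 92) 1
scene 0.7498 0.0263 0.0364 0.0203 7.7 (422, 308) 1
scene 0.6187 -0.2511 0.1013 0.0569 -9.0 (252, 298) 1
scene 0.6296 -0.0646 0.1025 0.0576 -15.3 (348, 269) 0
scene 0.4736 -0.2549 0.0689 0.0566 -17.5 (232, 234) 1
scene 0.4686 -0.0759 0.103 0.0572 -25.8 (313, 207) 0
scene 0.3361 0.0042 0.0511 0.0506 69.3 (325, 156) 1
tilt 17.912423030428418 n 3179 rms 0.001211673077859477 x yaw 9.505843365580173
rect ((0.00219600647687912, 0.00026508793234825134), (0.13987575471401215, 0.11065798252820969), 0.13076616823673248) [[-0.0663, -0.054], [0.0699, 0.054]]
wall x [0.0687 0.0694 0.0698 0.0703 0.0707 0.0711 0.0716] y [-0.0541  0.0538] 214
wall fit dx/dy [0.00037309 0.07027185] hmax 0.03681985537290242
c [0.5121 0.1834 0.0517] x [ 0.9385  0.1571 -0.3076] y [-0.1651  0.9863  0.    ]
tilt 17.958911580293
[... 205 characters left out ...]
 0.0564]]
wall x [0.0691 0.07   0.0713 0.0757 0.0761 0.0762 0.0763] y [-0.0519  0.047 ] 25
wall fit dx/dy [0.05115412 0.07496498] hmax 0.03691517450017199
c [0.5155 0.1818 0.0509] x [ 0.939   0.1521 -0.3083] y [-0.1599  0.9871  0.    ]
tilt 17.93274714087885 n 5803 rms 0.0011662072931120115 x yaw 9.461031532515703
rect ((0.0029252544045448303, 0.001280657947063446), (0.14398667216300964, 0.11255703866481781), 0.29123377799987793) [[-0.0669, -0.0533], [0.0681, 0.055]]
wall x [0.0674 0.0681 0.0685 0.0689 0.0696 0.0706 0.0779] y [-0.0535  0.0546] 239
wall fit dx/dy [-0.00788644  0.06957534] hmax 0.03686934887328483
c [0.5135 0.1827 0.0514] x [ 0.9385  0.1564 -0.3079] y [-0.1644  0.9864  0.    ]
```

```bash
cat >> h.py <<'E'
def down(yaw):
    c,s=np.cos(np.radians(yaw)),np.sin(np.radians(yaw))
    x=np.array([0,0,-1.]); y=np.array([-s,c,0]); return np.stack([x,y,np.cross(x,y)],1)
def pick_rot(pos,R):
    """the half turn needing less joint travel"""
    q=np.array(manip.current_qpos()); best=None
    for H in (R,R@np.diag([1,-1,-1])):
        s=manip.inverse_kinematics(pos,H)
        if s is not None:
            w=abs(np.array(s)-q).max()
            if best is None or w<best[0]: best=(w,H,s)
    return best[1]
E
python3 - <<'E'
from h import *
print(manip.current_tcp_rot(), manip.current_force())
P=[.618,-.2507,.19]; R=pick_rot(P,down(-9.1))
manip.set_gripper(.8)
manip.move_ptp(P,R); print(manip.current_time(),manip.current_qpos(),manip.current_force())
for r in white_boards("wrist"): print(*r)
p,_=manip.grab_frame("wrist"); cv2.imwrite("pics/w1.png",p[:,:,::-1])
# shelf feasibility
O=np.array([.578,.1948,.030]); from scipy.spatial.transform import Rotation as Ro
E
```

```text
[[ 2.61911288e-05  4.49123349e-01  8.93469763e-01]
 [ 3.82043081e-05  8.93469762e-01 -4.49123349e-01]
 [-9.99999999e-01  4.58974416e-05  6.24253486e-06]] [-0.45608663 -0.01144761  0.09276881]
3.8333 [-4.53957640e-01  6.02886434e-01  1.36049366e+00  1.13334493e-04
  1.17813152e+00  1.27426143e+00] [ 0.00578218 -0.3699003   0.41092562]
0.4671 -0.2455 0.0438 0.0425 -23.9 (340, 313) 1
0.5168 -0.3804 0.0979 0.0543 5.6 (463, 248) 1
0.6281 -0.0666 0.1005 0.0562 -15.4 (136, 196) 0
0.6279 -0.254 0.076 0.0552 -9.0 (324, 166) 1
0.7443 0.0164 0.0358 0.0159 -23.7 (5, 90) 1
```

View pics/w1.png

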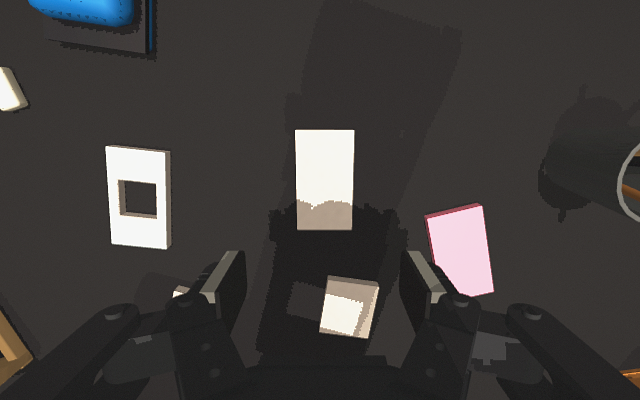

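Look-alikes (top view): for the panel, long white (419,154), short white (420,219) and pink (477,200). For the mount, round white (339,219), square white (335,146), yellow (416,278) and black (211,278). I choose (419,154) and (339,219). The wrist picture confirms the long plain board at (324,180), between the fingers, with the short one at (350,305).

```bash
cat >> h.py <<'E'
def fz(): 
    return np.array(manip.current_force())
def grasp(x,y,yaw):
    """feel the table with the open fingers, then grip just above it"""
    R=np.array(manip.current_tcp_rot())
    manip.move_l([x,y,.03],R,max_speed=.25); manip.dwell(.1)
    f0=fz(); z=.010; manip.move_l([x,y,z],max_speed=.1)
    while z>-.012:
        manip.dwell(.05); f=fz()-f0
        if f[2]>3: break
        z-=.0015; manip.move_l([x,y,z],max_speed=.05)
    print("contact z",z,f.round(1),manip.current_ee_pos())
    zg=z+.0055
    manip.move_l([x,y,zg],max_speed=.05)
    manip.set_gripper(0.5,40); manip.dwell(.1)
    print("zg",zg,"width",manip.current_grip_width()*85,(fz()-f0).round(1))
    return zg
E
python3 - <<'E'
from h import *
zg=grasp(.617,-.2515,-9.1)
manip.move_l([.617,-.2515,.10],max_speed=.2)
print(manip.current_grip_width()*85,fz(),manip.current_time())
p,_=manip.grab_frame("wrist"); cv2.imwrite("pics/w2.png",p[:,:,::-1])
E
```

```text
contact z -0.007999999999999998 [-2.2  1.7  8. ] [ 0.61719988 -0.25158168 -0.00717557]
zg -0.0024999999999999988 width 54.75298837051017 [-0.6 -0.8  4.7]
54.20205599245549 [ 0.01935128 -0.23962755 -1.71286536] 10.1083
```

View pics/w2.png

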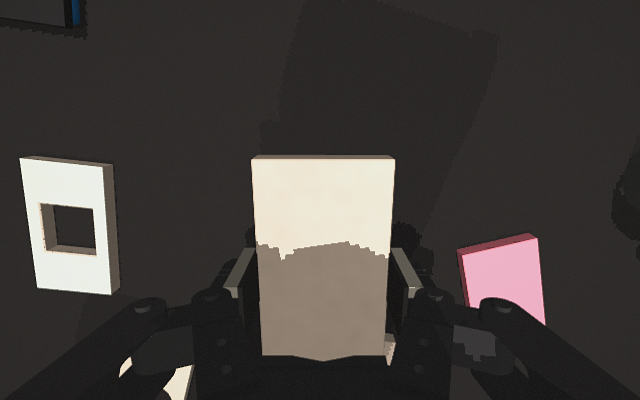

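```bash
cat >> h.py <<'E'
_a,_y=np.radians(18),np.radians(9.45)
SX=np.array([np.cos(_a)*np.cos(_y),np.cos(_a)*np.sin(_y),-np.sin(_a)])
SY=np.array([-np.sin(_y),np.cos(_y),0]); SZ=np.cross(SX,SY)
O=np.array([.578,.1948,.0302])
def S(x,y,z): return O+(x*SX+y*SY+z*SZ)/1000     # mm in the shelf frame
RS=np.stack([-SZ,SY,np.cross(-SZ,SY)],1)
def place(zrest,y=0):
    """zrest: expected TCP z (mm, shelf) at rest"""
    H=S(-57,y,zrest+60); R=pick_rot(H,RS)
    manip.move_ptp(H,R)
    manip.move_l(S(-57,y,zrest+5),R,max_speed=.15); manip.dwell(.15)
    f0=fz(); z=zrest+4
    while z>zrest-4:
        manip.move_l(S(-57,y,z),max_speed=.04); manip.dwell(.05); f=(fz()-f0)@SZ
        if f>2.5: break
        z-=.8
    print("down",z,f.round(1)); z+=.4
    manip.move_l(S(-57,y,z),max_speed=.04); manip.dwell(.05); f0=fz(); x=-57
    while x<-40:
        x+=1; manip.move_l(S(x,y,z),max_speed=.06); manip.dwell(.04); f=-(fz()-f0)@SX
        if f>5: break
    print("stop x",x,f.round(1),"t",manip.current_time())
    return x,z
E
python3 - <<'E'
from h import *
manip.move_l([.617,-.2515,.14],max_speed=.2)
R=pick_rot(S(-57,0,60),RS)
for s in ((-57,0,60),(-57,0,-3),(-45,0,-3)): print(manip.inverse_kinematics(S(*s),R))
x,z=place(-2.5)
print(manip.current_force(),manip.current_grip_width()*85)
p,_=manip.grab_frame("wrist"); cv2.imwrite("pics/w3.png",p[:,:,::-1])
E
```

```text
[0.24284539 0.69457013 1.46300685 0.02498231 1.29736429 1.63816167]
[0.24523321 0.74886663 1.54013007 0.02697062 1.16593964 1.63655588]
[0.24381606 0.77046128 1.50692264 0.0263658  1.17757688 1.63572841]
down -3.3 6.6
stop x -49 11.5 t 17.55
[-9.13443422 -2.17724372 15.23965398] 54.770289906357924
```

View pics/w3.png

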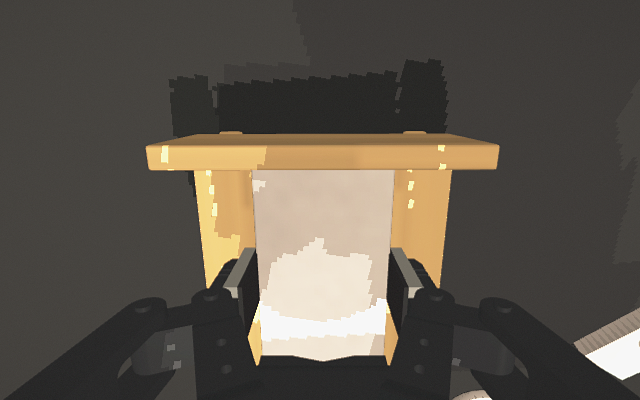

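Panel is against the backstop (edge at row 170, columns 253–394), with about 57 px of shelf each side (195 and 450), so it's square and centred. I'll release it and fetch the mount.

```bash
python3 - <<'E'
from h import *
manip.set_gripper(.8); manip.dwell(.1)
p0=np.array(manip.current_ee_pos())
manip.move_l(p0+SZ*.08,max_speed=.2)
P=[.4683,-.0755,.13]; R=pick_rot(P,down(-25.75))
manip.move_ptp(P,R)
zg=grasp(P[0],P[1],0)
manip.move_l([P[0],P[1],.12],max_speed=.2)
print(manip.current_grip_width()*85,fz(),manip.current_time())
p,W,*_=cloud("top"); cv2.imwrite("pics/top1.png",cv2.resize(p[120:300,160:460,::-1],None,fx=2.6,fy=2.6))
# panel pose in the shelf frame from white points
h=cv2.cvtColor(p,cv2.COLOR_RGB2HSV); Q=(W-O)@np.stack([SX,SY,SZ],1)*1000
m=(h[...,1]<60)&(h[...,2]>100)&(abs(Q[...,1])<60)&(Q[...,0]>-150)&(Q[...,0]<10)&(abs(Q[...,2]-12)<8)
print(m.sum(),cv2.minAreaRect(Q[m][:,:2].astype(np.float32)),np.median(Q[m][:,2]))
E
```

```text
contact z -0.007999999999999998 [-4.7  2.  15.6] [ 0.46845845 -0.07552516 -0.00726618]
zg -0.0024999999999999988 width 54.794183878405306 [-2.3  1.5  7.7]
54.3999488532036 [ 0.07421409 -0.27404266  0.34373825] 25.675
1229 ((-49.7408561706543, -0.2912120819091797), (102.69351959228516, 58.19173812866211), 1.216224193572998) 11.809075168248372
```

View pics/top1.png

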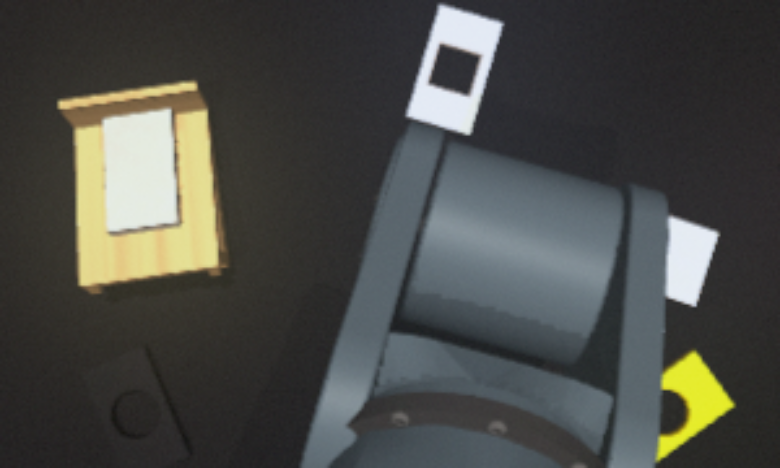

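Panel sits on the shelf at (-49.7, -0.3) mm in the shelf frame, against the wall. Now placing the mount.

```bash
python3 - <<'E'
from h import *
x,z=place(9.5)
p,_=manip.grab_frame("wrist"); cv2.imwrite("pics/w4.png",p[:,:,::-1])
print(manip.current_force(),manip.current_grip_width()*85)
E
```

```text
down 8.699999999999996 5.8
stop x -49 6.8 t 32.2
[-5.28172391 -1.80647196  9.60816789] 54.459785480289796
```

View pics/w4.png

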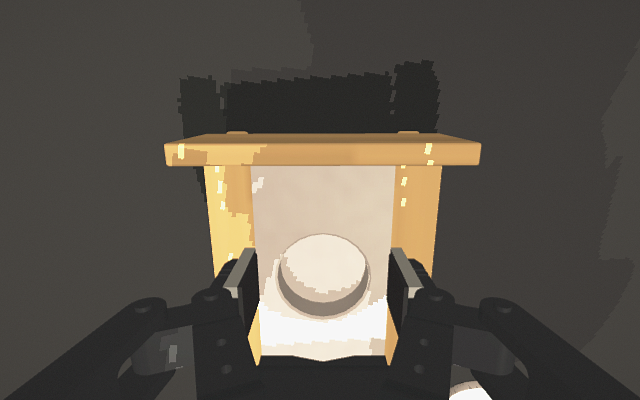

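The mount (columns 250–396, round window at (323,272)) touches the backstop and covers the panel. I'll release it, retreat and check.

```bash
python3 - <<'E'
from h import *
manip.set_gripper(.8); manip.dwell(.1)
p0=np.array(manip.current_ee_pos())
manip.move_l(p0+SZ*.11,max_speed=.2)
pw,Ww,*_=cloud("wrist"); cv2.imwrite("pics/w5.png",pw[:,:,::-1])
manip.move_ptp([.42,-.05,.25],pick_rot([.42,-.05,.25],down(0)))
for c in ("top","scene"):
    p,W,*_=cloud(c)
    h=cv2.cvtColor(p,cv2.COLOR_RGB2HSV); Q=(W-O)@np.stack([SX,SY,SZ],1)*1000
    m=(h[...,1]<60)&(h[...,2]>100)&(abs(Q[...,1])<60)&(Q[...,0]>-150)&(Q[...,0]<10)&(abs(Q[...,2]-24)<4)
    print(c,m.sum(),cv2.minAreaRect(Q[m][:,:2].astype(np.float32)),np.median(Q[m][:,2]))
    if c=="scene": cv2.imwrite("pics/s2.png",cv2.resize(p[120:240,360:520,::-1],None,fx=4.5,fy=4.5,interpolation=cv2.INTER_CUBIC))
print(manip.current_time(),fz())
E
```

```text
top 1025 ((-49.56857681274414, 0.055568695068359375), (102.86907958984375, 57.32634735107422), 0.5063412189483643) 23.88857372523579
scene 892 ((-49.45511245727539, 0.12376022338867188), (59.125328063964844, 98.916015625), 89.6580581665039) 23.990887174448346
34.6417 [ 0.17225303 -0.46090786 -0.41580382]
```

View pics/w5.png

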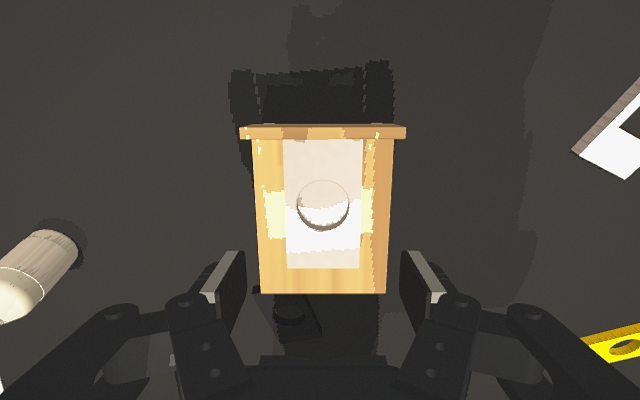

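View pics/s2.png

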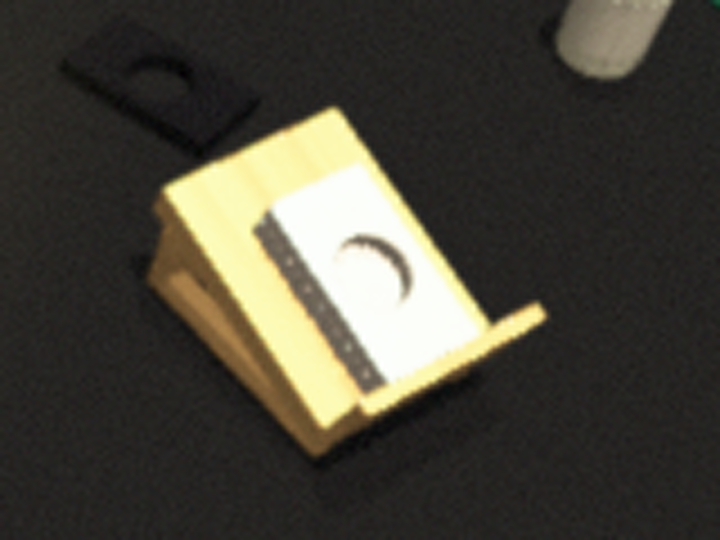

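Both boards lie flush and square against the backstop: window at (323,205) in the wrist picture, sides flush in the scene crop. Handing in.

```bash
python3 -c "
from bench import manip
manip.sign_off()"
```

```text
the job is handed in; nothing more can be done
```

The full-size plain white panel is on the shelf against the backstop. The round-window mount lies flat on top of it, also against the backstop. I released both, moved the arm clear and handed in at about 35 s of the 64 s allowed.

**Placing:** I lowered each board until I felt contact, then slid it down the slope to the backstop. It touched at about x = -49 mm in the shelf's frame both times, with 7–12 N, and then I let go.

**Last checks:**

| Board | When and from where | Centre in the shelf's frame, x / y (mm) | Top face (mm) | Turned from square |
|---|---|---|---|---|
| Mount | at the end, top camera | -49.6 / 0.1 | 23.9 | about 0.5° |
| Mount | at the end, scene camera | -49.5 / 0.1 | 24.0 | about 0.3° |
| Panel | before the mount went on, top camera | -49.7 / -0.3 | 11.8 | 1.2°, noisy |

The mount's targets are x = -50, y = 0 and a top face at 24 mm.

The last pictures show the two boards' sides flush. No check failed. The panel's 1.2° is the weakest figure; I put it down to pixel noise, because the wrist picture showed the panel square to the backstop.

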